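Copy shot of a small painting on the document camera

ROBOT

A 6-joint arm with a two-finger parallel gripper is mounted at the origin on the work surface. World frame = base frame: x ahead of the robot, y to its left, z up, the work surface at z = 0. Lengths are in mm, angles in rad, forces in N, time in s.
With the tool pointing down it reaches from about 350 to 875 mm from the base axis. Payload 4.2 kg.
Tool frame: the origin (TCP) lies at the very end of the fingers, on their centre line; the grasp point (between the pads) lies 19 mm behind it; z points along the fingers, y is the line along which they close (so a half turn about z gives the same grasp; the last joint's range is limited). The gripper opens to 85 mm and grips with 20 to 120 N. Pads are 22 mm wide; open, the fingers measure 114 mm over their backs; the gripper's body (76 mm by 85 mm) begins 54 mm behind the grasp point. The pads swing forward as they close: fully open they stand 13 mm farther back than shut.
Start: joints at [1.38, 0.385, 0.008, 0, -1.194, -0.259], TCP at [271.707, 562.827, 231.312] pointing down, gripper open.
Joint ranges: [-3.14, 3.14], [-1.21, 2.06], [-1.07, 1.41], [-3.16, 2.05], [-2.99, -0.16], [-3.1, 3.1]. Speed limits (rad/s): [2.79, 2.79, 3.14, 3.14, 3.14, 3.14].

INTERFACE

Orientations are given as a unit quaternion [x, y, z, w].
In Python, from bench import read_state, get_image, camera_model, job_done gives the robot as it stands.
- The arm moves only by the shell command python3 -m handwheel 'ROWS'. ROWS is JSON, a list of rows, each a list of 7 numbers: the shift along the tool's x, y, z in m, then the turn, a rotation vector about the tool's x, y, z in rad, then the gripper's target within -1 to 1 (fully open at 1, half-way at 0, shut at -1). In form: [[dx, dy, dz, wx, wy, wz, jaw], ...]. A call has 1 to 10 rows; each row is the pose to reach, as a shift and turn from the pose commanded when the call began, along the tool's axes at that moment; what a row does not reach only later rows make up. A row lasts 1/8 s, in which the tool goes at most 62.5 mm and 10.7 degrees, less where a joint would pass 70% of its speed; a pose out of reach is approached as far as the arm can. A call with a gripper value outside its range is refused whole. The fingers move at their own pace and stop on an object; the grip force is fixed at half the most. Time passes only in rows, so rows that repeat a pose let the fingers close. It gives the time, the measured TCP pose, the force, the opening and the grip force at its end, in the units of the state.
- read_state(): the state, without advancing time (a new reading comes with each control period).
- get_image(name): name is "scene" or "top" or "wrist"; returns (picture, depth): 480x640x3 uint8, blue, green, red; 480x640 float32, mm along the optical axis (not along the pixel's ray), 0 where there is no reading.
- camera_model(name): a dict with "K" (3x3 intrinsics, pixels), "rvec" (rotation vector, rad) and "tvec" (3), from world to camera coordinates, as OpenCV has them; the wrist camera has in their place "hand_eye" (4x4, takes a point from camera to tool coordinates, whose origin is the TCP and whose axes are the flange's). Camera axes: x right, y down, z forward; pixel columns grow to the right and rows downward; lengths in mm; the calibration is good to about 2 mm. A picture is of the moment at which its call begins: read the wrist's pose just before it. camera_model takes no time and is no camera call.
- job_done(): hands the job in; it is judged then, once.
The state is a dict: "clock": time; "joints": joint angles; "joint_vel": joint speeds; "joint_efforts": joint torques, N m; "position": TCP position; "ee_rot": TCP orientation; "contact_force": force on the tool from outside, world axes, zero at the start; "wrist_torque": the same for the moment, N m; "gripper_width": finger opening in mm; "grasp_force": force on a finger pad.
Only numpy, scipy, OpenCV 4.12 (cv2) and the standard library are available. Lean on these libraries where they do the work, as an engineer would, in place of code of your own. Each camera call takes 0.05 s, during which the arm holds its last target. There are 200 camera calls.

TASK

Take a copy shot of the small painting lying under the document camera: raise the lowered camera mast by its rubber cap until its lock button clicks out, pull the lamp's push-pull knob out to its click, and press the round capture button on the foot right down. Then push the lamp knob fully home again and leave the mast locked up. Do not disturb the painting or the mouse, tape measure and ink jar around the stand.

Things in the scene. Friction and masses are not known exactly. Their poses are not given: they have to be found in the camera images.
- stand: Document camera's foot, fixed to the desk: light box 180 (x) x 130 (y) x 55 (z) mm with a grey top. Origin: centre of its underside on the desk; z up; its +x side faces away from the robot at yaw 0, its +y side carries the lamp knob. The upright mast sleeve (27 mm diameter, black collar 33 mm, top at z = 172 mm) stands at (55, -35) mm; the camera arm reaches from it towards -y over the painting.
- mast_cap (a point): Grip point in the black ribbed rubber cap on top of the mast: upright cylinder 28 mm in diameter, 38 mm tall; the point is on its axis, 24 mm above the cap's foot and 14 mm below its top. Below the cap's foot the 22 mm wide camera arm leaves towards the stand's -y, with a 30 x 42 mm bracket. It rides with the mast: 222 mm above the desk when right down. Axes parallel to the stand's.
- mast (a joint): Height of the telescoping mast, m: 0 right down, starts at 0 to 0.03; slides straight up to an end stop at 0.104. At 0.100 the lock button springs out and holds it up. Stays where it is left by friction; takes about 7 to 9 N to pull up.
- lock (a joint): Spring lock button of the mast, a 7 mm steel pin in a hole near the top of the sleeve on its +x side, m: 0 hidden in the sleeve, 0.0065 sprung out (locked). Works by itself when the mast is drawn up to 0.100; pushing the pin in would unlock it.
- lamp_knob_grip (a point): Grip point of the lamp's push-pull knob, on its axis: black round knob 27 mm in diameter, 24 mm long, its axis level along the stand's y, 34 mm above the desk, on the +y side face of the foot at stand x = -20 mm. The widest part (11 mm long) is around this point; the knob's round end is 7.5 mm further out (+y). With the knob in, this point stands 23.5 mm off the foot's side and the knob's back 7 mm off. Axes parallel to the stand's.
- lamp_knob (a joint): Travel of the lamp knob, m: 0 fully in (lamp off), 0.012 pulled straight out along the stand's +y to its click (lamp on). It needs about 6 to 7 N to start in either direction, snaps over past half way (0.006) and is held at both ends.
- capture_top (a point): Centre of the top of the round capture button: grey, 25 mm in diameter, in a 38 mm dark bezel on top of the foot at stand (-55, -10) mm, 64 mm above the desk and 6.5 mm above its bezel.
- capture (a joint): Press of the capture button, m: 0 up, 0.005 fully down; springs back. About 1.5 N to start, 5 N fully down.
- camera_head (a point): Top centre of the camera head, a light upright cylinder 50 mm in diameter and 36 mm tall (top face here) at the end of the arm, 170 mm from the mast axis towards the stand's -y; rides with the mast.
- study: Painting: small board 140 x 100 x 6 mm with a jug on it, lying loose under the camera. Origin: centre of its underside. Leave it alone.
- mouse: Black computer mouse 108 x 60 x 34 mm, loose on the desk. Origin: centre of its underside. Leave it alone.
- tape: Grey tape measure standing on the desk, 70 x 34 x 64 mm, loose. Origin: centre of its underside. Leave it alone.
- ink: Amber ink jar with a black cap, 44 mm in diameter, 75 mm tall, loose. Origin: centre of its underside. Leave it alone.

How it is judged (in metres and radians):
On the way, in this order (a step that is already met when the one before it is completed fails the run):
1. the mast is drawn up and its lock button has sprung out (value of joint mast above 0.098 m and value of joint lock above 0.0045 m), for 0.2 s.
2. the lamp knob is out at its click, the mast still locked up (all of step 1 and value of joint lamp_knob above 0.0095 m), for 0.2 s.
3. the capture button is pressed down with the lamp on and the mast locked (all of step 2 and value of joint capture above 0.0035 m), for 0.05 s.
4. the lamp knob is fully home again, the capture button up, the mast still locked (all of step 1 and value of joint lamp_knob below 0.002 m and value of joint capture below 0.0015 m), for 0.2 s.
At the end, for the whole second after the job is handed in: Mast up (over 98 mm) with its lock button out (over 4.5 mm), lamp knob within 2 mm of fully in, capture button up; painting within 12 mm, mouse, tape measure and ink jar within 25 mm of where they were, all upright and at rest (all of step 4 and distance of study from where it was at the start of the episode below 0.012 m and distance of each of mouse, tape, ink from where it was at the start of the episode below 0.025 m and angle between each of study, mouse, tape, ink's own z axis and vertical below 0.2 rad and linear speed of each of study, mouse, tape, ink below 0.02 m/s); the robot touches nothing.
It fails at once if the painting is pushed more than 12 mm (distance of study from where it was at the start of the episode above 0.012 m or angle between study's own z axis and vertical above 0.4 rad).
It fails at once if the mouse is pushed more than 25 mm or tipped (distance of mouse from where it was at the start of the episode above 0.025 m or angle between mouse's own z axis and vertical above 0.4 rad).
It fails at once if the tape measure is pushed more than 25 mm or tipped over (distance of tape from where it was at the start of the episode above 0.025 m or angle between tape's own z axis and vertical above 0.4 rad).
It fails at once if the ink jar is pushed more than 25 mm or tipped over (distance of ink from where it was at the start of the episode above 0.025 m or angle between ink's own z axis and vertical above 0.4 rad).
It also fails if it takes over 64 s, if anything falls off the work surface, if the arm or the gripper's body presses on something with over 40 N, if the wrist force passes 120 N, or if a joint passes its speed limit or range.

## Working session

There is one attempt and no reset: what is moved stays moved. The work goes in short steps, Python scripts to look and compute and a shell command to move; the robot and the scene stay as the last step left them, time stands still between calls to the robot, and variables do not carry over. Pictures are saved under pics/ and viewed, at most 10 in all, crops included, and the job is handed in when it is done.

```bash
mkdir -p pics; cat > h.py <<'E'
import numpy as np, cv2
from scipy.spatial.transform import Rotation as R
from bench import read_state, get_image, camera_model
def cloud(name):
    s=read_state(); im,d=get_image(name); m=camera_model(name)
    K=np.array(m["K"]); v,u=np.mgrid[0:480,0:640]
    P=np.stack([(u-K[0,2])/K[0,0]*d,(v-K[1,2])/K[1,1]*d,d],-1)
    if "hand_eye" in m:
        H=np.array(m["hand_eye"]); P=P@H[:3,:3].T+H[:3,3]
        P=P@R.from_quat(s["ee_rot"]).as_matrix().T+np.array(s["position"])
    else:
        M=cv2.Rodrigues(np.array(m["rvec"],float))[0]; P=(P-np.array(m["tvec"],float).ravel())@M
    P[d==0]=np.nan
    return im,P
E
python3 - <<'E'
from h import *
for n in("scene","top"):
    im,P=cloud(n); cv2.imwrite(f"pics/{n}.png",im); np.save(f"{n}.npy",P)
    m=camera_model(n);M=cv2.Rodrigues(np.array(m["rvec"],float))[0];print(n,-M.T@np.array(m["tvec"]).ravel())
s=read_state();print(s["position"],R.from_quat(s["ee_rot"]).as_matrix().round(3),s["clock"])
E
```

```text
scene [985.46350309 563.88104442 937.74153518]
top [ 394.00532694  107.84416588 1253.89034951]
[271.48771461 562.39121449 230.34541602] [[ 0.9   -0.435 -0.001]
 [-0.435 -0.9   -0.002]
 [ 0.     0.002 -1.   ]] 0.1
```

View pics/scene.png

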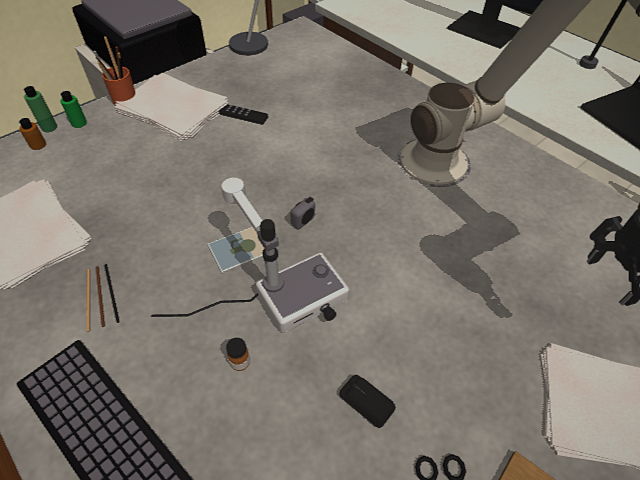

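View pics/top.png

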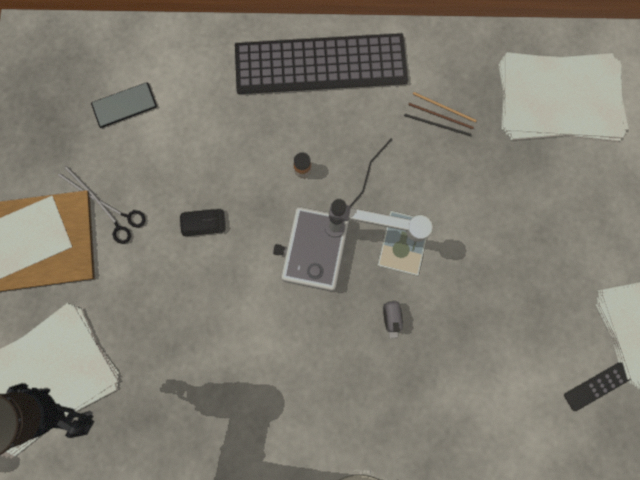

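The top view shows the stand at (315,248), the cap at (338,210), the camera head at (420,227), the knob at (279,250) and the button at (315,270). The mouse is at (203,222), the tape at (393,317) and the ink at (302,163). Next I fit the stand pose.

```bash
python3 - <<'E'
from h import *
P=np.load("top.npy"); im=cv2.imread("pics/top.png")
def at(u,v):print((u,v),P[v,u].round(0))
for u,v in[(338,206),(338,210),(420,227),(279,250),(315,270),(203,222),(393,317),(302,163)]:at(u,v)
Q=P[195:300,270:360].reshape(-1,3)
m=(Q[:,2]>48)&(Q[:,2]<62)
q=Q[m].astype(np.float32); print(len(q),np.median(q[:,2]))
r=cv2.minAreaRect(q[:,:2]);print(r,cv2.boxPoints(r))
for n in("top","scene"):
    P=np.load(n+".npy")
    reg=P.reshape(-1,3); c=np.array(P[208,338] if n=="top" else P[226,267]);print(n,c)
    w=reg[(np.abs(reg[:,0]-c[0])<45)&(np.abs(reg[:,1]-c[1])<45)&(reg[:,2]>185)]
    print(np.percentile(w,[2,50,98],axis=0).round(0))
    z=np.nanpercentile(w[:,2],95);t=w[w[:,2]>z-6];print("captop",z,t.mean(0),t.min(0),t.max(0))
E
```

```text
(338, 206) [653.  65. 266.]
(338, 210) [646.  65. 262.]
(420, 227) [ 623. -102.  224.]
(279, 250) [601. 194.  50.]
(315, 270) [553. 109.  68.]
(203, 222) [669. 378.  35.]
(393, 317) [449. -69.  66.]
(302, 163) [806. 143.  78.]
3540 57.380623Traceback (most recent call last):
  File "<stdin>", line 8, in <module>
cv2.error: OpenCV(4.12.0) /io/opencv/modules/imgproc/src/convhull.cpp:143: error: (-215:Assertion failed) total >= 0 && (depth == CV_32F || depth == CV_32S) in function 'convexHull'
```

```bash
python3 - <<'E'
from h import *
P=np.load("top.npy")
Q=P[195:300,270:360].reshape(-1,3)
q=Q[(Q[:,2]>48)&(Q[:,2]<61)]
q=np.ascontiguousarray(q[(np.abs(q[:,0]-605)<110)&(q[:,1]<182)][:,:2],dtype=np.float32)
r=cv2.minAreaRect(q);print(r,cv2.boxPoints(r).tolist())
for n in("top","scene"):
    P=np.load(n+".npy"); reg=P.reshape(-1,3)
    w=reg[(np.hypot(reg[:,0]-646,reg[:,1]-65)<40)&(reg[:,2]>185)]
    z=np.nanpercentile(w[:,2],95);t=w[w[:,2]>z-6];print(n,"captop",z,t.mean(0),t.min(0),t.max(0))
    w=reg[(np.hypot(reg[:,0]-623,reg[:,1]+102)<40)&(reg[:,2]>215)];print("head",w.mean(0))
    w=reg[(np.hypot(reg[:,0]-553,reg[:,1]-109)<30)&(reg[:,2]>62)];print("btn",w.mean(0),w.min(0),w.max(0))
    w=reg[(np.hypot(reg[:,0]-601,reg[:,1]-190)<30)&(reg[:,2]>20)];w=w[(w[:,2]<50)];print("knob",w.mean(0),w.min(0),w.max(0))
E
```

```text
((609.0372924804688, 108.94325256347656), (130.7332000732422, 179.0229034423828), 79.39995574951172) [[509.0290222167969, 61.15794372558594], [684.9968872070312, 28.226303100585938], [709.0455322265625, 156.7285614013672], [533.0776977539062, 189.6602020263672]]
top captop 263.945734513095 [655.63830462  63.6414491  262.07812215] [642.71334336  51.33158437 258.09469765] [669.24796827  76.99843137 266.99490448]
head [625.06498673 -97.51444165 223.32387986]
btn [554.19265608 109.50631864  65.20903297] [534.99249011  80.8850037   62.07811294] [581.65890171 133.63953155  71.72102268]
knob [603.21885098 191.6360179   44.79990052] [573.3218868  172.97843224  35.48583077] [619.40752293 207.9880701   49.79182248]
scene captop 261.57768001681785 [658.76577329  64.94611867 259.91414981] [643.23351048  48.77262582 255.59801555] [672.5080965   77.54440626 263.72841812]
head [628.32643318 -96.81018265 221.80356223]
btn [554.77282351 108.99206958  64.48655962] [542.60892655  96.85154018  62.21694623] [566.02058062 120.15969829  68.93084886]
knob [604.09830142 187.27693005  39.85944615] [572.5301982  170.03775039  20.30925653] [621.76423053 208.14989663  49.91775591]
```

```bash
python3 -m handwheel '[[0.563,0.281,-0.07,0,0,1.305,1],[0.563,0.281,-0.07,0,0,1.305,1],[0.563,0.281,-0.07,0,0,1.305,1],[0.563,0.281,-0.07,0,0,1.305,1],[0.563,0.281,-0.07,0,0,1.305,1],[0.563,0.281,-0.07,0,0,1.305,1],[0.563,0.281,-0.07,0,0,1.305,1],[0.563,0.281,-0.07,0,0,1.305,1],[0.563,0.281,-0.07,0,0,1.305,1],[0.563,0.281,-0.07,0,0,1.305,1]]'; python3 -c "
from h import *
s=read_state();print(s['joints'],R.from_quat(s['ee_rot']).as_matrix().round(3))"
```

```text
clock: 1.35
position: [652.4, 69.6, 300.2]
ee_rot: [-0.639, 0.769, 0.0, -0.0]
contact_force: [0.9, 1.0, 1.2]
gripper_width: 85.7
grasp_force: 0.0
[ 3.52252203e-01  4.05461376e-01  2.10294885e-01 -2.80780022e-04
 -1.37638853e+00 -5.36154782e-01] [[-0.183 -0.983 -0.001]
 [-0.983  0.183 -0.   ]
 [ 0.     0.001 -1.   ]]
```

```bash
python3 -m handwheel '[[0,0,0,0,0,0,1],[0,0,0,0,0,0,1]]'; python3 - <<'E'
from h import *
im,P=cloud("wrist"); cv2.imwrite("pics/w1.png",im); np.save("w1.npy",P)
reg=P.reshape(-1,3)
for zl,zh in((250,275),(50,60),(62,70),(160,180)):
    w=reg[(reg[:,2]>zl)&(reg[:,2]<zh)]
    if len(w): print(zl,len(w),w.mean(0).round(1),w.min(0).round(0),w.max(0).round(0))
E
```

```text
clock: 1.6
position: [651.3, 71.1, 299.5]
ee_rot: [-0.639, 0.769, 0.001, -0.001]
contact_force: [0.2, -0.0, 0.2]
gripper_width: 85.4
grasp_force: 0.0
250 2386 [656.   59.8 259.2] [642.  47. 252.] [671.  75. 262.]
50 14351 [580.4  93.6  55.1] [419. -89.  50.] [824. 182.  60.]
62 1097 [545.9  30.4  63.6] [417. -83.  62.] [823. 144.  70.]
```

View pics/w1.png

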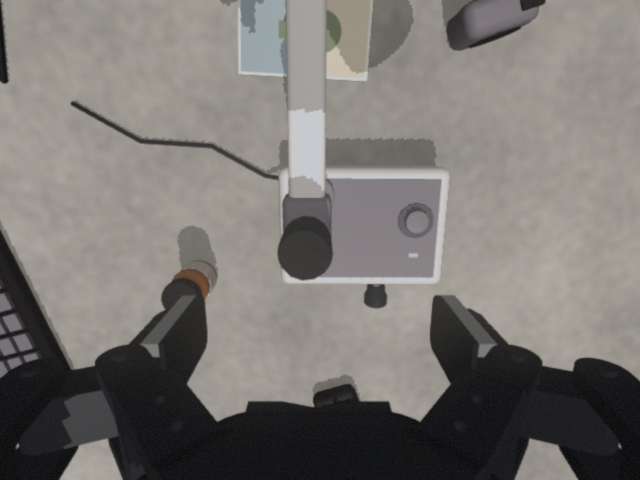

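The wrist view has the cap at (305,248), the button at (415,221), the knob at (375,295) and the ink jar at (188,285), which is well clear. The cap top measures about (656.5, 63.5, 261.5), so I align and descend.

```bash
python3 -m handwheel '[[0.0065,-0.0065,0,0,0,0,1],[0.0065,-0.0065,0,0,0,0,1],[0.0065,-0.0065,0.03,0,0,0,1],[0.0065,-0.0065,0.055,0,0,0,1],[0.0065,-0.0065,0.0705,0,0,0,1],[0.0065,-0.0065,0.0705,0,0,0,1],[0.0065,-0.0065,0.0705,0,0,0,1]]'
python3 -m handwheel '[[0,0,0,0,0,0,-0.2],[0,0,0,0,0,0,-1],[0,0,0,0,0,0,-1],[0,0,0,0,0,0,-1],[0,0,0,0,0,0,-1],[0,0,0,0,0,0,-1]]'
```

```text
clock: 2.52
position: [657.5, 64.0, 231.2]
ee_rot: [-0.639, 0.769, -0.001, 0.001]
contact_force: [-0.0, 0.5, 0.4]
gripper_width: 85.8
grasp_force: 0.0
clock: 3.28
position: [657.1, 63.7, 230.3]
ee_rot: [-0.639, 0.769, -0.0, 0.0]
contact_force: [0.5, -0.5, 1.5]
gripper_width: 26.7
grasp_force: 58.9
```

```bash
python3 -m handwheel '[[0,0,-0.012,0,0,0,-1],[0,0,-0.025,0,0,0,-1],[0,0,-0.037,0,0,0,-1],[0,0,-0.050,0,0,0,-1],[0,0,-0.060,0,0,0,-1],[0,0,-0.068,0,0,0,-1],[0,0,-0.072,0,0,0,-1],[0,0,-0.075,0,0,0,-1],[0,0,-0.075,0,0,0,-1]]'
```

```text
clock: 4.4
position: [657.0, 63.8, 304.4]
ee_rot: [-0.639, 0.769, 0.0, -0.0]
contact_force: [4.9, -0.9, -6.7]
gripper_width: 26.5
grasp_force: 59.8
```

```bash
python3 -m handwheel '[[0,0,-0.001,0,0,0,-1],[0,0,-0.002,0,0,0,-1],[0,0,-0.002,0,0,0,-1]]'; python3 -m handwheel '[[0,0,-0.001,0,0,0,-1],[0,0,-0.002,0,0,0,-1],[0,0,-0.002,0,0,0,-1]]'
```

```text
clock: 4.78
position: [657.0, 63.8, 306.4]
ee_rot: [-0.639, 0.769, 0.0, -0.0]
contact_force: [5.6, -1.2, -7.3]
gripper_width: 25.9
grasp_force: 59.8
clock: 5.15
position: [657.0, 63.7, 308.3]
ee_rot: [-0.639, 0.769, 0.0, -0.0]
contact_force: [4.7, -1.3, -7.0]
gripper_width: 26.3
grasp_force: 59.8
```

```bash
python3 - <<'E'
from h import *
im,P=cloud("scene"); cv2.imwrite("pics/s2.png",cv2.resize(im[180:300,220:360],None,fx=5,fy=5,interpolation=cv2.INTER_CUBIC))
E
```

```text
(no output)
```

View pics/s2.png

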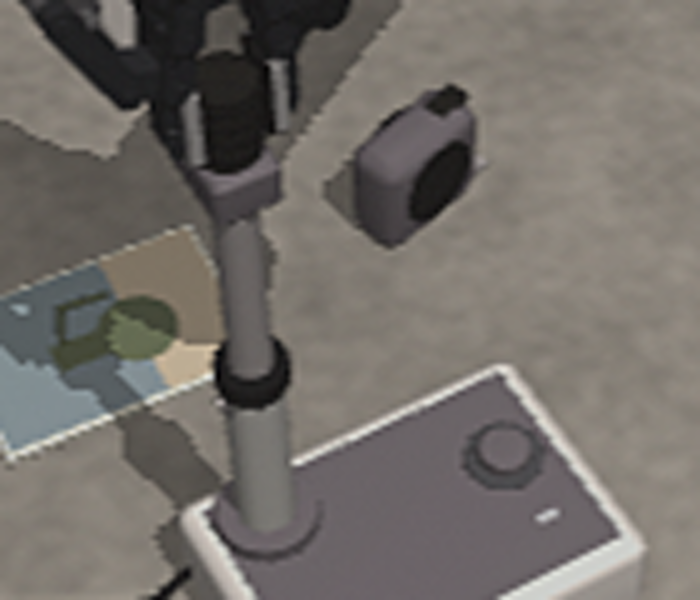

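The crop shows the cap held and the mast up, but no pin below the collar at (250,390) yet. I keep raising until the end stop shows in the force.

```bash
python3 -m handwheel '[[0,0,-0.001,0,0,0,-1],[0,0,-0.002,0,0,0,-1],[0,0,-0.002,0,0,0,-1]]'; python3 -m handwheel '[[0,0,-0.001,0,0,0,-1],[0,0,-0.001,0,0,0,-1]]'
```

```text
clock: 5.58
position: [657.0, 63.8, 310.3]
ee_rot: [-0.639, 0.769, 0.0, -0.0]
contact_force: [6.0, -1.8, -6.7]
gripper_width: 26.2
grasp_force: 59.8
clock: 5.82
position: [657.0, 63.8, 310.4]
ee_rot: [-0.639, 0.769, 0.0, -0.0]
contact_force: [5.0, -1.3, -9.6]
gripper_width: 26.8
grasp_force: 59.8
```

```bash
python3 -m handwheel '[[0,0,-0.001,0,0,0,-1],[0,0,-0.001,0,0,0,-1],[0,0,-0.001,0,0,0,-1]]';  python3 - <<'E'
from h import *
im,P=cloud("scene"); cv2.imwrite("pics/s3.png",cv2.resize(im[220:280,240:310],None,fx=8,fy=8,interpolation=cv2.INTER_CUBIC))
E
```

```text
clock: 6.2
position: [657.0, 63.7, 310.4]
ee_rot: [-0.639, 0.769, 0.001, -0.001]
contact_force: [6.5, -2.3, -11.3]
gripper_width: 26.6
grasp_force: 60.0
```

View pics/s3.png

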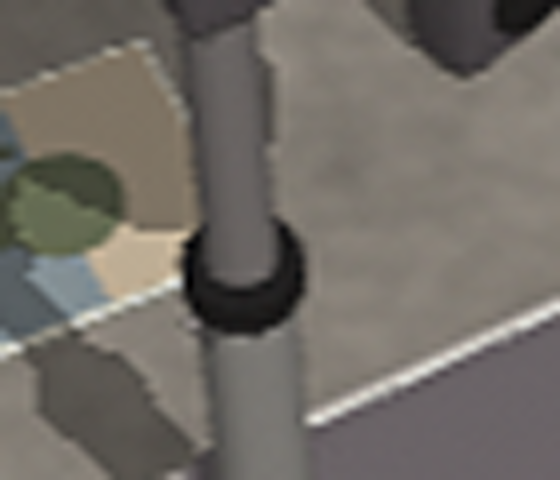

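```bash
python3 -m handwheel '[[0,0,-0.002,0,0,0,-1],[0,0,-0.004,0,0,0,-1],[0,0,-0.004,0,0,0,-1]]';python3 -m handwheel '[[0,0,0.007,0,0,0,-1],[0,0,0.010,0,0,0,-1],[0,0,0.010,0,0,0,-1]]';python3 -m handwheel '[[0,0,0.002,0,0,0,-1],[0,0,0.002,0,0,0,-1]]'
```

```text
clock: 6.62
position: [656.9, 63.8, 310.5]
ee_rot: [-0.639, 0.769, 0.002, -0.002]
contact_force: [9.7, -3.6, -21.6]
gripper_width: 26.0
grasp_force: 60.9
clock: 7.0
position: [657.1, 63.8, 308.8]
ee_rot: [-0.639, 0.769, -0.001, 0.001]
contact_force: [3.1, 0.3, 1.4]
gripper_width: 26.2
grasp_force: 63.2
clock: 7.25
position: [657.1, 63.8, 306.1]
ee_rot: [-0.639, 0.769, -0.001, 0.001]
contact_force: [2.2, -0.7, 3.1]
gripper_width: 26.2
grasp_force: 63.5
```

```bash
python3 -m handwheel '[[0,0,0.001,0,0,0,-1],[0,0,0.001,0,0,0,-1]]';python3 -m handwheel '[[0,0,0.001,0,0,0,-1],[0,0,0.001,0,0,0,-1]]'; python3 - <<'E'
from h import *
im,P=cloud("scene"); cv2.imwrite("pics/s4.png",cv2.resize(im[220:280,240:310],None,fx=8,fy=8,interpolation=cv2.INTER_CUBIC))
E
```

```text
clock: 7.5
position: [657.1, 63.8, 306.0]
ee_rot: [-0.639, 0.769, -0.001, 0.001]
contact_force: [0.8, -0.2, 6.6]
gripper_width: 26.4
grasp_force: 63.8
clock: 7.75
position: [657.1, 63.7, 305.9]
ee_rot: [-0.639, 0.769, -0.001, 0.001]
contact_force: [0.8, 0.6, 9.7]
gripper_width: 26.4
grasp_force: 64.1
```

Pushing down gets it stopped at 306 mm with rising force, so the lock holds. I release it and move over the knob.

```bash
python3 -m handwheel '[[0,0,-0.0025,0,0,0,-1],[0,0,-0.0025,0,0,0,1],[0,0,-0.0025,0,0,0,1],[0,0,-0.0025,0,0,0,1],[0,0,-0.0025,0,0,0,1],[0,0,-0.0025,0,0,0,1],[0,0,-0.03,0,0,0,1],[0,0,-0.065,0,0,0,1],[0,0,-0.065,0,0,0,1]]';python3 -m handwheel '[[-0.05,0.03,0,0,0,0,1],[-0.124,0.0755,0,0,0,0,1],[-0.124,0.0755,0,0,0,0,1],[-0.124,0.0755,0.06,0,0,0,1],[-0.124,0.0755,0.12,0,0,0,1],[-0.124,0.0755,0.18,0,0,0,1],[-0.124,0.0755,0.23,0,0,0,1],[-0.124,0.0755,0.25,0,0,0,1],[-0.124,0.0755,0.25,0,0,0,1]]'; python3 - <<'E'
from h import *
im,P=cloud("wrist"); cv2.imwrite("pics/w2.png",im)
for n in("top","scene"):
    _,Q=cloud(n);reg=Q.reshape(-1,3)
    w=reg[(np.hypot(reg[:,0]-657,reg[:,1]-64)<14)];z=np.nanmax(w[:,2]);print(n,"cap",z,np.nanpercentile(w[:,2],90))
E
```

```text
clock: 8.93
position: [657.8, 63.8, 371.8]
ee_rot: [-0.639, 0.769, -0.002, 0.003]
contact_force: [0.4, -0.3, -0.4]
gripper_width: 85.5
grasp_force: 0.0
clock: 10.05
position: [603.7, 198.7, 115.1]
ee_rot: [-0.639, 0.769, 0.001, -0.003]
contact_force: [0.1, -1.6, 0.1]
gripper_width: 85.4
grasp_force: 0.0
top cap 341.6947547434421 338.5700102217657
scene cap 338.9160940659523 335.7802102622379
```

View pics/w2.png

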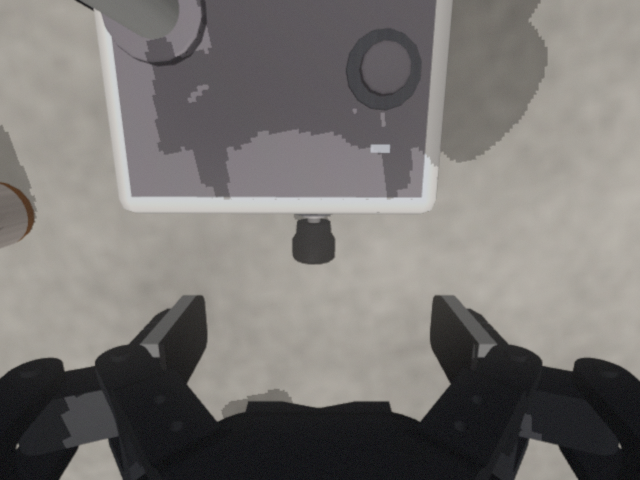

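View pics/s4.png

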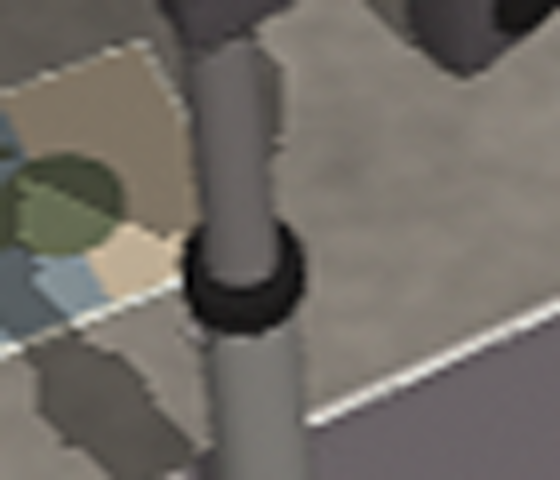

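The wrist view shows the knob at (313,240), its rear at row 222 and its round end at row 263, nearly centred between the fingers. In the crop a light speck at (193,330) beside the collar is the sprung pin, and the cap stays at about 337 mm. Now I measure the knob from close by.

```bash
python3 - <<'E'
from h import *
s=read_state();print(s["position"])
im,P=cloud("wrist")
k=P[216:266,285:342].reshape(-1,3);k=k[(k[:,2]>25)&(k[:,2]<60)]
a=-0.185;c=np.array([609,109]);M=np.array([[np.cos(a),np.sin(a)],[-np.sin(a),np.cos(a)]])
L=(k[:,:2]-c)@M.T;print("local",L.min(0),L.max(0),k[:,2].max()); e=L[L[:,1]>85];print("wide x",e[:,0].min(),e[:,0].max())
t=k[k[:,2]>44];print("crest",t.mean(0))
d=np.array([*(c+M.T@[-20,88.5]),15])-s["position"];T=R.from_quat(s["ee_rot"]).as_matrix();print((T.T@d).round(1))
edge=P[180:211,200:420].reshape(-1,3);edge=edge[edge[:,2]>50];print("foot +y edge",((edge[:,:2]-c)@M.T)[:,1].max())
E
```

```text
[606.0236279  199.86387415 119.20244088]
local [-32.02286584  67.75100519] [-5.98299014 93.3863879 ] 48.45277468006309
wide x -31.850916838515204 -6.017668128926345
crest [605.53525824 194.34739389  45.65970254]
[  0.4   0.6 104.2]
foot +y edge 60.63027074408715
```

```bash
python3 -m handwheel '[[0,0,0.05,0,0,0,1],[0,0,0.08,0,0,0,1],[0,0,0.104,0,0,0,1],[0,0,0.104,0,0,0,1],[0,0,0.104,0,0,0,-0.3],[0,0,0.104,0,0,0,-1],[0,0,0.104,0,0,0,-1],[0,0,0.104,0,0,0,-1],[0,0,0.104,0,0,0,-1],[0,0,0.104,0,0,0,-1]]'
```

```text
clock: 11.5
position: [606.6, 199.8, 15.3]
ee_rot: [-0.639, 0.769, -0.001, 0.001]
contact_force: [2.6, -1.4, 6.1]
gripper_width: 24.9
grasp_force: 58.8
```

```bash
python3 -m handwheel '[[-0.003,0,0,0,0,0,-1],[-0.006,0,0,0,0,0,-1],[-0.009,0,0,0,0,0,-1],[-0.012,0,0,0,0,0,-1],[-0.013,0,0,0,0,0,-1],[-0.013,0,0,0,0,0,-1],[-0.013,0,0,0,0,0,-1]]'
```

```text
clock: 12.38
position: [608.8, 211.7, 15.2]
ee_rot: [-0.639, 0.769, -0.001, 0.001]
contact_force: [3.2, -3.7, 6.3]
gripper_width: 24.7
grasp_force: 59.0
```

```bash
python3 -m handwheel '[[0,0,0,0,0,0,1],[0,0,0,0,0,0,1],[0,0,0,0,0,0,1],[0,0,0,0,0,0,1],[0,0,0,0,0,0,1],[0,0,-0.05,0,0,0,1],[0,0,-0.1,0,0,0,1],[0,0,-0.1,0,0,0,1]]'; python3 - <<'E'
from h import *
im,P=cloud("wrist"); s=read_state();print(s["position"])
k=P[180:290,285:342].reshape(-1,3);k=k[(k[:,2]>25)&(k[:,2]<60)]
a=-0.185;c=np.array([609,109]);M=np.array([[np.cos(a),np.sin(a)],[-np.sin(a),np.cos(a)]])
L=(k[:,:2]-c)@M.T;print("local",L.min(0),L.max(0))
T=R.from_quat(s["ee_rot"]).as_matrix()
print("to button z90",T.T@(np.array([*(c+M.T@[-55,-10]),90])-s["position"]))
E
```

```text
clock: 13.38
position: [610.5, 213.8, 119.3]
ee_rot: [-0.639, 0.769, -0.001, 0.005]
contact_force: [-0.8, -0.3, -0.9]
gripper_width: 85.3
grasp_force: 0.0
[608.61441078 213.00481398 116.41217297]
local [-31.36952559  59.21425968] [  1.92752876 105.58022292]
to button z90 [112.21679495  35.69732316  25.8822645 ]
```

The knob end moved 12.2 mm, so it is out at its click. Next is the capture button.

```bash
python3 -m handwheel '[[0.06,0.02,0,0,0,0,-1],[0.112,0.0355,0,0,0,0,-1],[0.112,0.0355,0,0,0,0,-1],[0.112,0.0355,0.015,0,0,0,-1],[0.112,0.0355,0.025,0,0,0,-1],[0.112,0.0355,0.025,0,0,0,-1],[0.112,0.0355,0.025,0,0,0,-1]]'; python3 -m handwheel '[[0,0,0.015,0,0,0,-1],[0,0,0.023,0,0,0,-1],[0,0,0.026,0,0,0,-1],[0,0,0.026,0,0,0,-1]]'
```

```text
clock: 14.3
position: [552.5, 109.2, 88.5]
ee_rot: [-0.639, 0.769, -0.0, -0.0]
contact_force: [0.0, -0.3, -0.5]
gripper_width: 0.2
grasp_force: 0.0
clock: 14.8
position: [551.9, 108.5, 62.8]
ee_rot: [-0.639, 0.769, 0.0, -0.001]
contact_force: [-1.6, -0.1, 3.1]
gripper_width: 0.0
grasp_force: 1.1
```

Contact made. Pressing on until the force shows the button bottoms out.

```bash
python3 -m handwheel '[[0,0,0.002,0,0,0,-1],[0,0,0.004,0,0,0,-1],[0,0,0.005,0,0,0,-1],[0,0,0.005,0,0,0,-1]]'; python3 -m handwheel '[[0,0,0.002,0,0,0,-1],[0,0,0.003,0,0,0,-1],[0,0,0.003,0,0,0,-1]]'
```

```text
clock: 15.3
position: [552.2, 108.6, 59.0]
ee_rot: [-0.639, 0.769, -0.0, -0.0]
contact_force: [-4.7, -0.2, 8.1]
gripper_width: -0.2
grasp_force: 4.4
clock: 15.68
position: [552.4, 108.6, 58.8]
ee_rot: [-0.64, 0.769, -0.001, 0.0]
contact_force: [-9.2, -0.5, 24.8]
gripper_width: 0.2
grasp_force: 11.9
```

Bottomed out. I retract and return to the knob.

```bash
python3 -m handwheel '[[0,0,-0.03,0,0,0,-1],[0,0,-0.065,0,0,0,-1],[-0.06,-0.02,-0.065,0,0,0,1],[-0.111,-0.036,-0.065,0,0,0,1],[-0.111,-0.036,-0.065,0,0,0,1],[-0.111,-0.036,-0.065,0,0,0,1],[-0.111,-0.036,-0.065,0,0,0,1],[-0.111,-0.036,-0.065,0,0,0,1]]'; python3 - <<'E'
from h import *
s=read_state();T=R.from_quat(s["ee_rot"]).as_matrix();print(s["position"],s["gripper_width"],T.T@(np.array([608.6,211.6,15.3])-s["position"]))
E
```

```text
clock: 16.68
position: [607.8, 210.3, 120.2]
ee_rot: [-0.639, 0.769, -0.0, 0.0]
contact_force: [-0.2, 0.8, 0.0]
gripper_width: 85.5
grasp_force: 0.0
[607.77238254 210.34486546 120.18313193] 85.54944175021109 [ -1.37334471  -0.56620081 104.88338771]
```

```bash
python3 -m handwheel '[[-0.001,-0.0005,0.05,0,0,0,1],[-0.001,-0.0005,0.08,0,0,0,1],[-0.001,-0.0005,0.105,0,0,0,1],[-0.001,-0.0005,0.105,0,0,0,1],[-0.001,-0.0005,0.105,0,0,0,-0.3],[-0.001,-0.0005,0.105,0,0,0,-1],[-0.001,-0.0005,0.105,0,0,0,-1],[-0.001,-0.0005,0.105,0,0,0,-1],[-0.001,-0.0005,0.105,0,0,0,-1],[-0.001,-0.0005,0.105,0,0,0,-1]]'; python3 -m handwheel '[[0.003,0,0,0,0,0,-1],[0.006,0,0,0,0,0,-1],[0.009,0,0,0,0,0,-1],[0.012,0,0,0,0,0,-1],[0.014,0,0,0,0,0,-1],[0.014,0,0,0,0,0,-1],[0.014,0,0,0,0,0,-1]]'
```

```text
clock: 17.92
position: [609.1, 212.3, 16.1]
ee_rot: [-0.639, 0.769, -0.0, 0.001]
contact_force: [-1.7, 0.0, 5.8]
gripper_width: 24.8
grasp_force: 58.8
clock: 18.8
position: [606.9, 200.4, 16.2]
ee_rot: [-0.639, 0.769, 0.0, 0.002]
contact_force: [-2.8, 4.7, 5.2]
gripper_width: 24.7
grasp_force: 58.8
```

Travelled 12.1 mm onto the stop. I release, rise clear and verify.

```bash
python3 -m handwheel '[[0,0,0,0,0,0,1],[0,0,0,0,0,0,1],[0,0,0,0,0,0,1],[0,0,0,0,0,0,1],[0,0,0,0,0,0,1],[0,0,-0.05,0,0,0,1],[0,0,-0.103,0,0,0,1],[0,0,-0.103,0,0,0,1],[0,0,-0.103,0,0,0,1]]'; python3 - <<'E'
from h import *
im,P=cloud("wrist")
k=P[180:290,285:342].reshape(-1,3);k=k[(k[:,2]>25)&(k[:,2]<60)]
a=-0.185;c=np.array([609,109]);M=np.array([[np.cos(a),np.sin(a)],[-np.sin(a),np.cos(a)]])
print("knob end",((k[:,:2]-c)@M.T)[:,1].max())
im,Q=cloud("top");o=np.load("top.npy")
for u,v in[(203,222),(393,317),(302,163),(390,262),(315,270)]:print(Q[v,u].round(0),o[v,u].round(0))
_,Q=cloud("scene");r=Q.reshape(-1,3);print("cap",np.nanpercentile(r[np.hypot(r[:,0]-657,r[:,1]-64)<14][:,2],90))
cv2.imwrite("pics/t9.png",im)
E
```

```text
clock: 19.92
position: [605.5, 198.2, 117.7]
ee_rot: [-0.639, 0.769, 0.0, -0.0]
contact_force: [0.3, -0.2, -1.5]
gripper_width: 85.6
grasp_force: 0.0
knob end 93.3471985258356
[576. 286. 449.] [669. 378.  35.]
[449. -69.  64.] [449. -69.  66.]
[806. 143.  78.] [806. 143.  78.]
[583. -72.   8.] [584. -72.   5.]
[553. 109.  68.] [553. 109.  68.]
cap 335.8408914726705
```

View pics/t9.png

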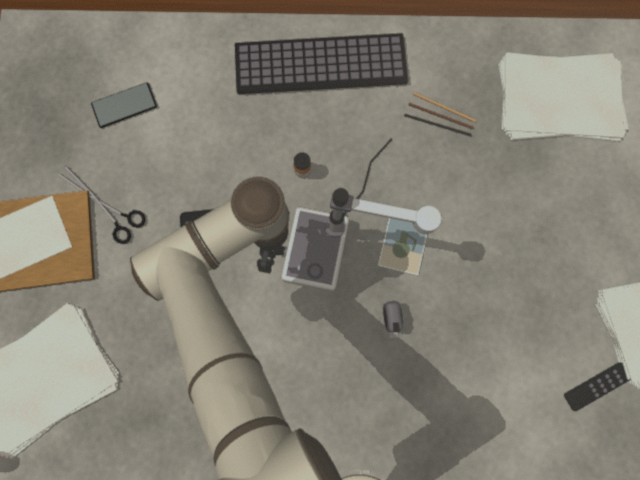

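The top view shows the mast still up (cap at 340,198), with the painting, tape and ink unmoved; the mouse is mostly hidden by the arm at (195,218) but its visible edge is in place. The knob is home at 93.3, as at the start, and the robot is clear.

```bash
python3 -c "
from bench import job_done;print(job_done())"
```

```text
the job is handed in; nothing more can be done
None
```

The copy shot is done and handed in at about 20 s of the 64 s allowed: I raised the mast until it locked, pulled the lamp knob out to its click, pressed the capture button to its stop and pushed the knob fully home; the painting, tape measure and ink jar had not moved, and the mouse, which the arm mostly hid in the last picture, looked in place.

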